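Run the lint-filter cleaner

TASK

Clean the tumble dryer's lint filter: slide the blue filter (it has a yellow grip to take it by) between the cleaner's guide rails and under its hood until it is fully home against the stop, and let go of it. Then, with the gripper's fingers, press the red pad of the spring-loaded run lever on the hood half-way down, so that the lever lies level (never as far as its bottom stop), and finish while still holding it there: the cleaner runs only as long as the lever is held. Leave the other things on the counter where they are.

Things in the scene. Friction and masses are not known exactly. Their poses are not given: they have to be found in the camera images.
- filter: The lint filter, loose, 110 to 225 g: a flat blue plastic frame 150 (x) x 90 (y) x 14 mm high with a pale mesh, and a yellow upright grip to pinch: 30 (x) x 14 (y) mm, its middle at x = -40 mm, from 14 to 58 mm above the underside. Origin: centre of the underside; z up; +x is the leading end, which goes into the cleaner first.
- cleaner: The filter cleaner, fixed to the counter (place and yaw vary). Origin: on the counter under the middle of the hood's front edge; +x is the way the filter slides in, y across, z up. White hood: x 0 to 120 mm, 130 wide, underside 27 and top 76 mm above the counter. Behind it a grey motor box, x 122 to 192 mm, 100 high. No floor: the filter slides on the counter.
- rail_mouth (a point): On the counter midway between the front ends of the cleaner's two parallel aluminium guide rails, at cleaner x = -85 mm; axes as the cleaner's. From here to the hood the rails are straight, 96 mm apart inside, 16 mm high, 12 mm thick; in front of this point, to cleaner x = -113 mm, they flare out by about 16 mm a side.
- filter_home (a point): Where the filter's origin lies when it is fully home: on the counter at cleaner x = -22, y = 0 mm, axes as the cleaner's (the filter's +x along them). The leading end then meets the stop under the hood, at cleaner x = 53 mm.
- post_top (a point): Top of the thin post with a green tip on the hood, at cleaner x = 32, y = -52 mm, 111 mm above the counter: the height of the red pad's top when the lever is half-way down.
- run_lever (a joint): Angle of the run lever, rad: 0 free (pad end up), 0.175 half-way (lever level), 0.35 at the bottom stop. Its pivot lies across the hood at cleaner x = 112 mm, 105 mm above the counter; the lever points from there towards cleaner -x, the pad's middle 80 mm from the pivot. A spring returns it: about 3 N on the pad starts it moving, 5.5 N holds it half-way, 8 N takes it to the bottom stop.
- pad_top (a point): Middle of the top of the red pad on the lever's end, where to press straight down: pad 44 x 44 mm, 12 mm thick. When free it is 125 mm above the counter at cleaner x = 34 mm, y = 0; half-way 111 mm; at the bottom stop 97 mm. z is normal to the pad.
- detergent: Bystander: white detergent bottle with green label and blue cap, 76 mm across, 200 mm high. Origin: centre of its underside.
- dosing_cup: Bystander: small blue dosing cup, 68 mm across, 60 mm high. Origin: centre of its underside.
- brush: Bystander: a flat brush with a wooden handle and grey bristles lying on the counter along its x, about 200 mm long. Origin: on its underside.
- softener: Bystander: blue softener bottle with a white cap, 60 mm across, 160 mm high. Origin: centre of its underside.
- tablet_jar: Bystander: glass jar with a steel lid, 90 mm across, 110 mm high. Origin: centre of its underside.
- soap_dish: Bystander: white soap dish 120 x 85 mm with a bar of yellow soap, 34 mm high. Origin: centre of its underside.

How it is judged (in metres and radians):
On the way, in this order (a step that is already met when the one before it is completed fails the run):
1. the filter lies fully home under the hood, let go, the lever not yet pressed (x of filter in the frame of cleaner between -0.027 and -0.016 m and y of filter in the frame of cleaner between -0.008 and 0.008 m and z of filter in the frame of cleaner below 0.006 m and angle between the x axis of filter and the x axis of cleaner, either way round below 0.08 rad and angle between filter's own z axis and vertical below 0.06 rad and value of joint run_lever below 0.05 rad and contact force between the fingers and filter below 0.2 N), for 0.2 s.
2. the fingers hold the lever's pad half-way down, the filter still home (x of filter in the frame of cleaner between -0.027 and -0.016 m and y of filter in the frame of cleaner between -0.008 and 0.008 m and z of filter in the frame of cleaner below 0.006 m and angle between the x axis of filter and the x axis of cleaner, either way round below 0.08 rad and angle between filter's own z axis and vertical below 0.06 rad and value of joint run_lever between 0.115 and 0.235 rad and contact force between the fingers and run_lever_c2 above 1.5 N and contact force between filter and run_lever_c2 below 0.2 N and contact force between the fingers and filter below 0.2 N), for 0.5 s.
At the end, for the whole second after the job is handed in: The filter lies flat and fully home (within 5 mm of the stop, 8 mm sideways, 0.08 rad), not touched by the fingers, and the fingers hold the run lever's red pad down at rest half-way: 0.115 to 0.235 rad of its 0.35 rad (about 5 mm either way at the pad), pressing with more than 1.5 N (all of step 2 and velocity of joint run_lever between -0.1 and 0.1 rad/s); the arm keeps its last pose, push and grip.
It fails at once if the lever is pressed to its bottom stop (value of joint run_lever above 0.33 rad).
It fails at once if another thing on the counter is pushed away by more than 3 cm or knocked over (distance of any of detergent, dosing_cup, brush, softener, tablet_jar, soap_dish from where it was at the start of the episode above 0.03 m or angle between any of detergent, dosing_cup, brush, softener, tablet_jar, soap_dish's own z axis and vertical above 0.5 rad).
It also fails if it takes over 51 s, if anything falls off the work surface, if the arm or the gripper's body presses on something with over 40 N, if the wrist force passes 120 N, or if a joint passes its speed limit or range.

ROBOT

A 7-joint arm with a two-finger parallel gripper is mounted at the origin on the work surface. World frame = base frame: x ahead of the robot, y to its left, z up, the work surface at z = 0. Lengths are in mm, angles in degrees, forces in N, time in s.
With the tool pointing down it reaches from about 425 to 975 mm from the base axis. Payload 16.7 kg.
Tool frame: the origin (TCP) lies at the very end of the fingers, on their centre line; the grasp point (between the pads) lies 19 mm behind it (grip_depth is the distance from the TCP to the grasp point, in mm); z points along the fingers, y is the line along which they close (so a half turn about z gives the same grasp; the last joint's range is limited). The gripper opens to 85 mm and grips with 20 to 120 N. Pads are 22 mm wide; open, the fingers measure 114 mm over their backs; the gripper's body (76 mm by 85 mm) begins 54 mm behind the grasp point. The pads swing forward as they close: fully open they stand 13 mm farther back than shut.
Start: joints at [55.491, 24.414, 4.234, 92.017, -1.954, 63.644, -3.845], TCP at [295.267, -606.954, 231.302] pointing down, gripper open.
Joint ranges: [-163.25, 163.25], [-28.42, 122.38], [-70.27, 78.77], [12.13, 141.07], [-58.53, 238.53], [9.26, 117.41], [-156.51, 156.51]. Speed limits (degrees/s): [108.29, 108.29, 136.94, 136.94, 172.46, 172.46, 172.46].

INTERFACE

Orientations are given as a 3x3 rotation matrix whose columns are the frame's x, y, z axes.
In Python, from workcell import * gives the robot as it stands. The module is installed in compiled form; this text tells all that it offers.
- The arm moves only by the tool jog_arm, never from a script. Its argument "targets" is a list of rows, each a list of 7 numbers: the shift along the world's x, y, z in units of 200 mm (1.0 is 200 mm), then the turn, a rotation vector about the world's x, y, z in units of 0.15 rad (1.0 is 0.15 rad), then the closure, from 0 (fully open) to 1 (shut). In form: [[tx, ty, tz, ax, ay, az, claw], ...]. A call has 1 to 10 rows; each row shifts and turns the commanded pose from where the row before left it; what a row does not reach is not made up. A row lasts 1/8 s, in which the tool goes at most 62.5 mm and 10.7 degrees, less where a joint would pass 70% of its speed; a pose out of reach is approached as far as the arm can. A call with a number of a shift or a turn outside -1 to 1 is refused whole. A call with a gripper value outside its range is refused whole. The fingers move at their own pace and stop on an object; "grip_force" is the grip in N (left out, the last holds). Time passes only in rows, so rows that do not move let the fingers close. It gives the time, the measured TCP pose, the force, the opening and the grip force at its end, in the units of the state.
- read_state(): the state, without advancing time (a new reading comes with each control period).
- read_camera(name): name is "scene" or "side" or "wrist"; returns the picture (480x640x3 uint8, red, green, blue); there is no depth.
- camera_model(name): a dict with "intrinsics" (3x3 intrinsics, pixels), "camera_from_world" (4x4, takes a point from world to camera coordinates). Camera axes: x right, y down, z forward; pixel columns grow to the right and rows downward; lengths in mm; the calibration is good to about 2 mm. A picture is of the moment at which its call begins: read the wrist's pose just before it. camera_model takes no time and is no camera call; for the wrist camera it gives the pose at the moment of the call.
- job_done(): hands the job in; it is judged then, once.
The state is a dict: "time_s": time; "q": joint angles; "joint_vel": joint speeds; "tau": joint torques, N m; "position": TCP position; "ee_rot": TCP orientation; "ft_force": force on the tool from outside, world axes, zero at the start; "moment": the same for the moment, N m; "opening": finger opening in mm; "grip_force": force on a finger pad.
Only numpy, scipy, OpenCV 4.12 (cv2) and the standard library are available. Lean on these libraries where they do the work, as an engineer would, in place of code of your own. Each camera call takes 0.05 s, during which the arm holds its last target. There are 200 camera calls.

## Working session

There is one attempt and no reset: what is moved stays moved. The work goes in short steps, Python scripts to look and compute and a tool call to move; the robot and the scene stay as the last step left them, time stands still between calls to the robot, and variables do not carry over. Pictures are saved under pics/ and viewed, at most 10 in all, crops included, and the job is handed in when it is done.

Besides the shell and the picture viewer there is one more tool, called by a JSON object that holds its "method" and its "body". jog_arm: Moves the arm, as the interface text tells. Shifts and turns lie within -1 to 1; 1 stands for 200 mm of shift or 0.15 rad of turn. Its arguments: {"type":"object","properties":{"targets":{"type":"array","items":{"type":"array","items":{"type":"number","minimum":-1,"maximum":1}}},"grip_force":{"type":"number"}},"required":["targets"]}

```bash
mkdir -p pics
cat > h.py <<'E'
from workcell import *
import numpy as np, cv2
def ray(name,px,z,m=None):
    m=m or camera_model(name); K=np.array(m["intrinsics"]);T=np.array(m["camera_from_world"])
    d=T[:3,:3].T@np.linalg.inv(K)@np.array([px[0],px[1],1.]); c=-T[:3,:3].T@T[:3,3]
    return c+d*(z-c[2])/d[2]
def proj(name,P):
    m=camera_model(name); K=np.array(m["intrinsics"]);T=np.array(m["camera_from_world"])
    p=K@(T[:3,:3]@np.array(P,float)+T[:3,3]); return p[:2]/p[2]
def snap(name,fn):
    im=read_camera(name); cv2.imwrite("pics/"+fn,im[:,:,::-1]); return im
E
python3 - <<'E'
from h import *
np.set_printoptions(precision=2,suppress=True)
for n in("scene","side","wrist"):
    snap(n,n+"0.png"); m=camera_model(n);T=np.array(m["camera_from_world"]);print(n,-T[:3,:3].T@T[:3,3])
s=read_state();print(s)
E
```

```text
scene [1764.18 -469.23  882.79]
side [ 193.7  1201.07 1154.97]
wrist [ 357.36 -575.43  372.58]
{'time_s': 0.15, 'q': array([55.49, 24.44,  4.23, 92.04, -1.95, 63.64, -3.85]), 'joint_vel': array([ 0.05, -0.05, -0.06, -0.11,  0.02, -0.11,  0.04]), 'tau': array([  0.  , -95.03,   3.76, -46.38,   0.02,   0.01,  -0.  ]), 'position': array([ 295.15, -606.69,  230.75]), 'ee_rot': array([[ 0.9 ,  0.44, -0.  ],
       [ 0.44, -0.9 ,  0.  ],
       [-0.  , -0.  , -1.  ]]), 'ft_force': array([-0.14,  0.02, -0.48]), 'moment': array([-0.01, -0.02,  0.  ]), 'grip_force': 0.0, 'opening': 85.65396044321722}
```

View pics/scene0.png

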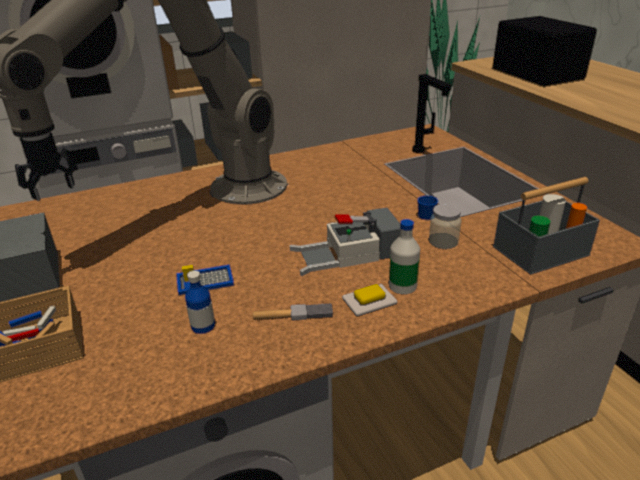

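View pics/side0.png

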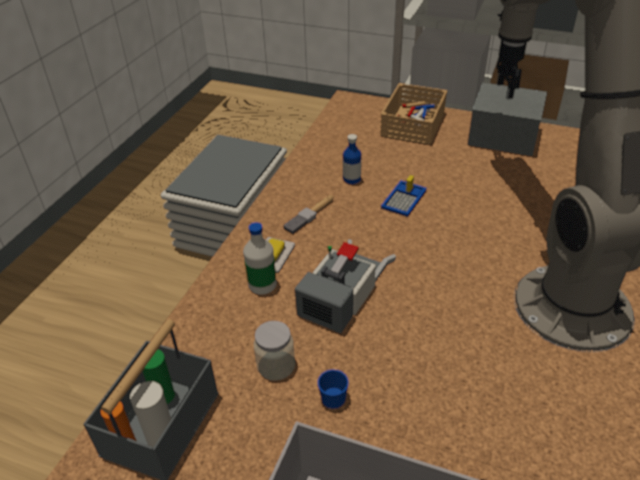

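The scene view shows the blue filter at about (205,278) with its yellow grip at (187,272) and the softener just in front of it. The cleaner is at (355,240), its red pad at (344,218) and the rails opening to the left. The side view shows the filter at (404,198) and the pad at (347,251).

```bash
cat >> h.py <<'E'
def comps(im,lo,hi,box=None,amin=8):
    hsv=cv2.cvtColor(im,cv2.COLOR_RGB2HSV); m=cv2.inRange(hsv,np.array(lo),np.array(hi))
    if box: k=np.zeros_like(m);x0,y0,x1,y1=box;k[y0:y1,x0:x1]=1;m=m*k
    n,l,s,c=cv2.connectedComponentsWithStats(m)
    return [(s[i],c[i],(l==i)) for i in range(1,n) if s[i,4]>=amin]
def tri(obs):
    A=np.zeros((3,3));b=np.zeros(3)
    for n,px in obs:
        m=camera_model(n) if isinstance(n,str) else n
        a=ray(None,px,0,m);c=ray(None,px,100,m);d=(c-a)/np.linalg.norm(c-a);P=np.eye(3)-np.outer(d,d);A+=P;b+=P@a
    return np.linalg.solve(A,b)
E
python3 - <<'E'
from h import *
np.set_printoptions(precision=1,suppress=True)
im={n:cv2.imread(f"pics/{n}0.png")[:,:,::-1].copy() for n in("scene","side")}
box={"scene":(160,190,440,345),"side":(200,120,440,320)}
cols={"yellow":((20,130,100),(33,255,255)),"blue":((105,150,60),(125,255,255)),"red":((0,200,120),(4,255,255)),"green":((45,120,40),(80,255,255))}
for n in im:
  for c,(lo,hi) in cols.items():
    for s,ct,m in comps(im[n],lo,hi,box[n],4): print(n,c,s,ct,"z0",ray(n,ct,0)[:2])
E
```

```text
scene yellow [181 265  12  16  78] [186.4 269.5] z0 [ 435.4 -324. ]
scene yellow [354 284  31  19 399] [369.1 293.1] z0 [759.2  94. ]
scene blue [418 196  19  14 166] [427.5 201.1] z0 [388.8 520.8]
scene blue [429 211   3   3   4] [429.8 212. ] z0 [457.1 484.6]
scene blue [424 212   3   3   5] [425.2 213. ] z0 [456.2 467.3]
scene blue [427 214   4   5   7] [428.7 216. ] z0 [478.4 466.5]
scene blue [401 220  12  10  98] [406.7 224.3] z0 [493.  373.3]
scene blue [177 265  56  44 821] [200.6 289.2] z0 [ 546.3 -309.2]
scene blue [192 327  18   6  57] [200.9 329.7] z0 [ 710.5 -347.3]
scene red [336 214  16   8  90] [343.3 217.9] z0 [365.4 209.3]
scene green [346 229   5   5  20] [348.3 230.8] z0 [447.  187.2]
scene green [390 260  28  26 523] [403.4 274.2] z0 [724.7 220.6]
side yellow [407 175   7   7  37] [409.9 178. ] z0 [ 524.9 -406.1]
side yellow [269 238  15  20 172] [276.3 245.7] z0 [798.6  36. ]
side blue [344 147  16  14 164] [351.5 153.8] z0 [ 747.6 -479.3]
side blue [382 182  43  33 331] [405.4 196.6] z0 [ 513.3 -305.4]
side blue [250 224  11   9  85] [255.  227.7] z0 [889.8 -16.3]
side red [338 243  20  16 175] [347.8 249.9] z0 [602.1 -13.5]
side green [328 246   3   4   9] [329.3 247.4] z0 [654.4  -6.4]
side green [247 264  28  22 436] [260.8 275.8] z0 [788.7 160.9]
```

Run:
```python
from h import *
np.set_printoptions(precision=1,suppress=True)
side=cv2.imread("pics/side0.png")[:,:,::-1].copy()
P=tri([("scene",(343.3,217.9)),("side",(347.8,249.9))]);G=tri([("scene",(348.3,230.8)),("side",(329.3,247.4))])
Y=tri([("scene",(186.4,269.5)),("side",(409.9,178))])
print("pad",P,"tip",G,"grip",Y)
d=(P-G)[:2]; print("cleaner yaw rough(+y dir)",np.degrees(np.arctan2(d[1],d[0]))-90)
m=max(comps(side,(105,150,60),(125,255,255),(375,175,430,220)),key=lambda c:c[0][4])[2].astype(np.uint8)
c,_=cv2.findContours(m,cv2.RETR_EXTERNAL,cv2.CHAIN_APPROX_NONE)
pts=np.vstack([x[:,0] for x in c]); w=np.array([ray("side",p,14)[:2] for p in pts],np.float32)
r=cv2.minAreaRect(w);print(r); print(cv2.boxPoints(r))
```

```text
pad [558.9 115.2 122.3] tip [610.7 106.5 109.1] grip [ 510.6 -333.1   51.1]
cleaner yaw rough(+y dir) 80.47063343634099
((513.3213500976562, -281.0461730957031), (148.02084350585938, 85.75398254394531), 81.43258666992188)
[[ 459.9 -347.8]
 [ 544.7 -360.6]
 [ 566.7 -214.2]
 [ 481.9 -201.5]]
```

{"method": "jog_arm", "body": {"targets": [[0.15, 0.18, 0, 0, 0, 0.9, 0], [0.15, 0.18, 0, 0, 0, 0.9, 0], [0.15, 0.18, 0, 0, 0, 0.9, 0], [0.15, 0.18, 0, 0, 0, 0.9, 0], [0.15, 0.18, 0, 0, 0, 0.9, 0], [0.15, 0.18, 0, 0, 0, 0.9, 0], [0.15, 0.18, 0, 0, 0, 0.9, 0], [0, 0, 0, 0, 0, 0, 0], [0, 0, 0, 0, 0, 0, 0]]}}

```text
time_s: 1.27
position: [504.9, -355.4, 231.1]
ee_rot: [[0.173, 0.985, -0.001], [0.985, -0.173, -0.0], [-0.0, -0.001, -1.0]]
ft_force: [-0.7, -0.8, -0.3]
opening: 85.6
grip_force: 0.0
```

Run:
```python
from h import *
import pickle
np.set_printoptions(precision=2,suppress=True)
s=read_state();m=camera_model("wrist");im=snap("wrist","w1.png");pickle.dump(m,open("w1.pkl","wb"))
print(s["time_s"],s["q"],s["position"],s["ee_rot"])
for c,(lo,hi) in {"yellow":((20,130,100),(33,255,255)),"blue":((105,150,60),(125,255,255))}.items():
  for st,ct,mm in comps(im,lo,hi,None,60):
    c,_=cv2.findContours(mm.astype(np.uint8),cv2.RETR_EXTERNAL,cv2.CHAIN_APPROX_NONE)
    pts=np.vstack([x[:,0] for x in c])
    z=58 if lo[0]==20 else 14
    r=cv2.minAreaRect(np.array([ray(None,p,z,m)[:2] for p in pts],np.float32));print(st,ct,r,cv2.boxPoints(r).tolist())
```

```text
1.275 [ 39.12  19.67 -12.61  99.     4.8   61.88  14.98] [ 504.86 -355.35  231.07] [[ 0.17  0.98 -0.  ]
 [ 0.98 -0.17 -0.  ]
 [-0.   -0.   -1.  ]]
[315 171  14  34 455] [321.34 187.77] ((509.2490539550781, -327.00634765625), (31.281259536743164, 12.507392883300781), 79.98558044433594) [[500.37078857421875, -341.3211975097656], [512.6876220703125, -343.4961853027344], [518.1273193359375, -312.6914978027344], [505.81048583984375, -310.5165100097656]]
[277  86  10  55 310] [280.98 115.92] ((480.3044128417969, -251.15005493164062), (51.97031021118164, 7.561495304107666), 82.26792907714844) [[473.0619812011719, -276.3902893066406], [480.5547180175781, -277.4076232910156], [487.5468444824219, -225.90982055664062], [480.0541076660156, -224.89248657226562]]
[328 169  20  19 168] [335.84 176.88] ((527.751953125, -324.1556701660156), (19.43105697631836, 18.826276779174805), 89.16327667236328) [[518.1979370117188, -333.73272705078125], [537.0221557617188, -334.00762939453125], [537.3059692382812, -314.57861328125], [518.4817504882812, -314.3037109375]]
```

View pics/w1.png

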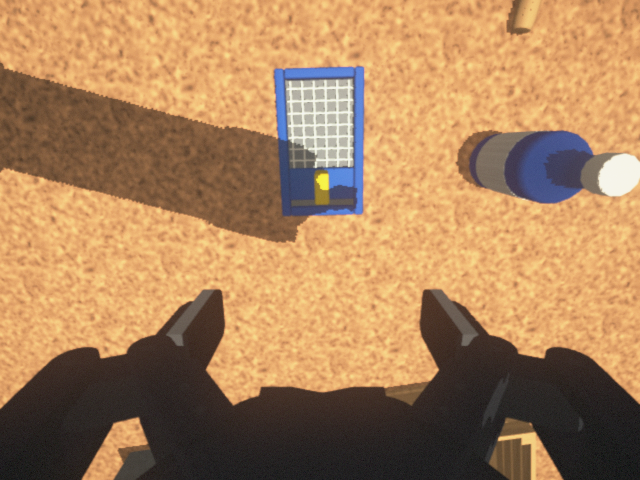

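The filter's corners are at about (276,69), (363,68), (363,214) and (283,215). The yellow grip is at (321,187), and the softener stands to the right at (540,165).

Run:
```python
from h import *
import pickle
np.set_printoptions(precision=1,suppress=True)
m=pickle.load(open("w1.pkl","rb"));im=cv2.imread("pics/w1.png")[:,:,::-1].copy()
hsv=cv2.cvtColor(im,cv2.COLOR_RGB2HSV);k=cv2.inRange(hsv,np.array((100,80,25)),np.array((130,255,255)));k[:,:265]=0;k[:,375:]=0;k[230:]=0
pts=cv2.findNonZero(k)[:,0]
r=cv2.minAreaRect(np.array([ray(None,p,14,m)[:2] for p in pts],np.float32));print(r);print(cv2.boxPoints(r))
for p in((276,69),(363,68),(363,214),(283,215)):print(ray(None,p,14,m))
print("grip base-ish",ray(None,(321,187),58,m),"softener cap",ray(None,(610,175),160,m),"base L",ray(None,(472,160),0,m))
```

```text
((514.8867797851562, -288.815673828125), (147.58102416992188, 88.27649688720703), 81.38909149169922)
[[ 460.2 -355.2]
 [ 547.5 -368.4]
 [ 569.6 -222.5]
 [ 482.3 -209.2]]
[ 484.4 -209.9   14. ]
[ 569.  -223.9   14. ]
[ 548.4 -369.3   14. ]
[ 460.9 -355.    14. ]
grip base-ish [ 508.9 -326.2   58. ] softener cap [ 693.7 -337.7  160. ] base L [ 676.1 -333.4    0. ]
```

{"method": "jog_arm", "body": {"targets": [[0.02, 0.135, -0.14, 0, 0, 0.16, 0], [0, 0, -0.2, 0, 0, 0, 0], [0, 0, -0.2, 0, 0, 0, 0], [0, 0, -0.2, 0, 0, 0, 0], [0, 0, -0.2, 0, 0, 0, 0], [0, 0, -0.095, 0, 0, 0, 0], [0, 0, 0, 0, 0, 0, 0]]}}

```text
time_s: 2.2
position: [508.5, -328.3, 23.6]
ee_rot: [[0.15, 0.989, -0.002], [0.989, -0.15, 0.001], [0.0, -0.002, -1.0]]
ft_force: [0.6, -0.6, 0.3]
opening: 85.7
grip_force: 0.0
```

{"method": "jog_arm", "body": {"targets": [[0, 0, 0, 0, 0, 0, 0.6], [0, 0, 0, 0, 0, 0, 1], [0, 0, 0, 0, 0, 0, 1], [0, 0, 0, 0, 0, 0, 1], [0, 0, 0, 0, 0, 0, 1], [0, 0, 0, 0, 0, 0, 1]], "grip_force": 40}}

```text
time_s: 2.95
position: [509.6, -328.1, 24.9]
ee_rot: [[0.148, 0.989, 0.001], [0.989, -0.148, -0.0], [-0.0, 0.001, -1.0]]
ft_force: [-1.6, 0.8, 6.3]
opening: 13.0
grip_force: 40.2
```

{"method": "jog_arm", "body": {"targets": [[0, 0, 0.05, 0, 0, 0, 1], [0, 0, 0.05, 0, 0, 0, 1], [0.005, 0.16, 0, 0, 0, 0, 1], [0.005, 0.22, 0, 0, 0, 0, 1], [0.005, 0.22, 0, 0, 0, 0, 1], [0, 0.2, 0, 0, 0, 0, 1], [0, 0, 0, 0, 0, 0, 1], [0, 0, -0.05, 0, 0, 0, 1], [0, 0, -0.045, 0, 0, 0, 1], [0, 0, 0, 0, 0, 0, 1]]}}

```text
time_s: 4.2
position: [511.8, -168.9, 24.4]
ee_rot: [[0.15, 0.989, -0.001], [0.989, -0.15, 0.0], [-0.0, -0.001, -1.0]]
ft_force: [1.0, 0.2, -1.0]
opening: 13.4
grip_force: 40.1
```

{"method": "jog_arm", "body": {"targets": [[0, 0, 0, 0, 0, 0, 0], [0, 0, 0, 0, 0, 0, 0], [0, 0, 0, 0, 0, 0, 0], [0, 0, 0.2, 0, 0, 0, 0], [0, 0.2, 0.3, 0, 0, 0, 0], [0, 0.25, 0.3, 0, 0, 0, 0], [0.05, 0.25, 0.3, 0, 0, 0, 0], [0.05, 0.2, 0.2, 0, 0, 0, 0], [0, 0, 0, 0, 0, 0, 0], [0, 0, 0, 0, 0, 0, 0]]}}

```text
time_s: 5.45
position: [529.8, -14.2, 252.4]
ee_rot: [[0.149, 0.989, -0.001], [0.989, -0.149, -0.0], [-0.0, -0.0, -1.0]]
ft_force: [-0.4, -1.0, -0.4]
opening: 85.3
grip_force: 0.0
```

Run:
```python
from h import *
import pickle
np.set_printoptions(precision=2,suppress=True)
s=read_state();m=camera_model("wrist");im=snap("wrist","w2.png");pickle.dump(m,open("w2.pkl","wb"))
print(s["time_s"],s["q"],s["position"])
```

```text
5.45 [ 11.96  10.9  -19.72 108.12   4.18  61.7  -17.96] [529.81 -14.17 252.4 ]
```

View pics/w2.png

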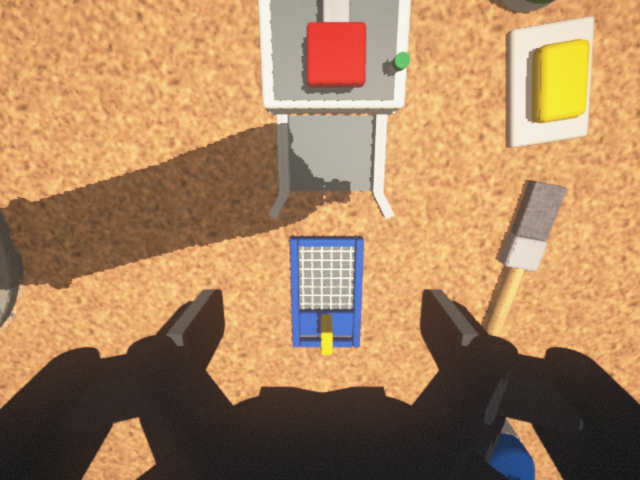

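The picture shows the red pad at about (336,55) and the green tip at (401,61). The hood's front edge runs from (264,108) to (405,107), and the rails run from about row 112 to 190. The filter is at about (327,292), nearly lined up with the rails.

Run:
```python
from h import *
import pickle
np.set_printoptions(precision=1,suppress=True)
im=cv2.imread("pics/w2.png")[:,:,::-1].copy();m=pickle.load(open("w2.pkl","rb"))
g=cv2.cvtColor(im,cv2.COLOR_RGB2GRAY).astype(int)
for r in(125,155,185): print(r,g[r,272:296],"|",g[r,366:392])
def box(lo,hi,b,z):
    hsv=cv2.cvtColor(im,cv2.COLOR_RGB2HSV);k=cv2.inRange(hsv,np.array(lo),np.array(hi));x0,y0,x1,y1=b;q=np.zeros_like(k);q[y0:y1,x0:x1]=k[y0:y1,x0:x1]
    p=cv2.findNonZero(q)[:,0];r=cv2.minAreaRect(np.array([ray(None,t,z,m)[:2] for t in p],np.float32));print(r);print(cv2.boxPoints(r))
box((100,80,25),(130,255,255),(285,232,368,350),14)
box((0,200,60),(5,255,255),(290,10,380,95),122)
box((45,100,40),(80,255,255),(390,45,415,75),109)
```

```text
125 [109 111 111 112 111 122 133 130 129 125 126 129 132 132 128 115 109 151
 173 174 173 176 173 174] | [179 180 179 181 181 178 142 107 104 126 219 240 242 241 240 239 240 242
 242 242 221 188 183 187 193 200]
155 [ 98  96  93  94  98 100 115 126 127 126 124 122 126 124 127 123 109  91
  92  90  88  92  91  98] | [181 181 182 178 144 108 100 107 150 227 242 241 240 239 240 241 241 241
 237 217 194 196 191 182 184 186]
185 [103 104 106 108 108 106 104 114 123 124 122 120 121 119 120 123 119 106
  93  85  87  86  90  86] | [178 181 177 174 141 105 111 184 233 240 240 239 239 239 240 239 239 221
 194 187 183 181 187 189 186 181]
((517.631591796875, -127.8807601928711), (148.63485717773438, 88.23079681396484), 81.25823974609375)
[[ 462.7 -194.6]
 [ 549.9 -208. ]
 [ 572.5  -61.1]
 [ 485.3  -47.7]]
((559.774169921875, 119.89261627197266), (30.950977325439453, 38.451141357421875), 81.41622161865234)
[[538.5 107.5]
 [576.5 101.7]
 [581.1 132.3]
 [543.1 138.1]]
((610.81494140625, 106.96478271484375), (11.71382999420166, 10.82699966430664), 16.506385803222656)
[[603.7 110.5]
 [606.7 100.1]
 [618.  103.4]
 [614.9 113.8]]
```

Run:
```python
from h import *
import pickle
np.set_printoptions(precision=2,suppress=True)
m=pickle.load(open("w2.pkl","rb"))
E={"Lo":[(277,125),(278.5,185)],"Li":[(287.3,125),(289,185)],"Ri":[(375.7,125),(372.8,185)],"Ro":[(386.7,125),(383.5,185)]}
W={k:[ray(None,p,16,m)[:2] for p in v] for k,v in E.items()}
for k,(a,b) in W.items(): d=a-b;print(k,a,b,np.degrees(np.arctan2(d[1],d[0])))
mid=[(W["Li"][i]+W["Ri"][i]+W["Lo"][i]+W["Ro"][i])/4 for i in(0,1)];print(mid)
print(np.linalg.norm(W["Li"][0]-W["Ri"][0]))
for p in((264,108),(405,107)):print("hood",ray(None,p,76,m))
print("mouthL/R",ray(None,(288,192),16,m),ray(None,(374,191),16,m))
```

```text
Lo [494.64  80.32] [484.27  16.33] 80.79770097092138
Li [505.69  78.65] [496.09  14.54] 81.48727994261912
Ri [600.52  64.34] [590.43   0.3 ] 81.04912020333893
Ro [612.32  62.55] [602.48  -1.51] 81.26872151951983
[array([553.29,  71.46]), array([543.32,   7.41])]
95.90174553417366
hood [492.98  92.4   76.  ]
hood [618.63  74.28  76.  ]
mouthL/R [493.55   6.85  16.  ] [591.05  -6.7   16.  ]
```

{"method": "jog_arm", "body": {"targets": [[-0.03, -0.2, -0.15, 0, 0, 0, 0], [-0.03, -0.2, -0.15, 0, 0, 0, 0], [-0.03, -0.2, -0.15, 0, 0, 0, 0], [0, -0.175, -0.15, 0, 0, 0, 0], [0, 0, -0.2, 0, 0, 0, 0], [0, 0, -0.2, 0, 0, 0, 0], [0, 0, -0.14, 0, 0, 0, 0], [0, 0, 0, 0, 0, 0, 0.6], [0, 0, 0, 0, 0, 0, 1], [0, 0, 0, 0, 0, 0, 1]]}}

```text
time_s: 6.75
position: [512.8, -169.0, 26.1]
ee_rot: [[0.149, 0.989, 0.002], [0.989, -0.149, -0.001], [-0.0, 0.002, -1.0]]
ft_force: [0.7, 0.2, -0.2]
opening: 32.2
grip_force: 0.0
```

{"method": "jog_arm", "body": {"targets": [[0, 0, 0, 0, 0, 0, 1], [0, 0, 0, 0, 0, 0, 1], [0, 0, 0, 0, 0, 0, 1]]}}

```text
time_s: 7.12
position: [512.7, -168.9, 26.0]
ee_rot: [[0.149, 0.989, 0.001], [0.989, -0.149, -0.001], [-0.0, 0.001, -1.0]]
ft_force: [-1.7, -0.1, 8.7]
opening: 13.5
grip_force: 39.7
```

{"method": "jog_arm", "body": {"targets": [[0.023, -0.004, 0.004, 0, 0, 0, 1], [0.015, 0.099, 0, 0, 0, 0, 1], [0.015, 0.099, 0, 0, 0, 0, 1], [0.015, 0.099, 0, 0, 0, 0, 1], [0.015, 0.099, 0, 0, 0, 0, 1], [0.015, 0.099, 0, 0, 0, 0, 1], [0, 0, 0, 0, 0, 0, 1]]}}

```text
time_s: 8.0
position: [532.4, -68.8, 26.0]
ee_rot: [[0.146, 0.989, 0.001], [0.989, -0.146, 0.001], [0.001, 0.001, -1.0]]
ft_force: [0.2, -0.4, -0.8]
opening: 13.5
grip_force: 38.9
```

Run:
```python
from h import *
import pickle
m=camera_model("wrist");im=snap("wrist","w3.png");pickle.dump(m,open("w3.pkl","wb"))
```

```text
(no output)
```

View pics/w3.png

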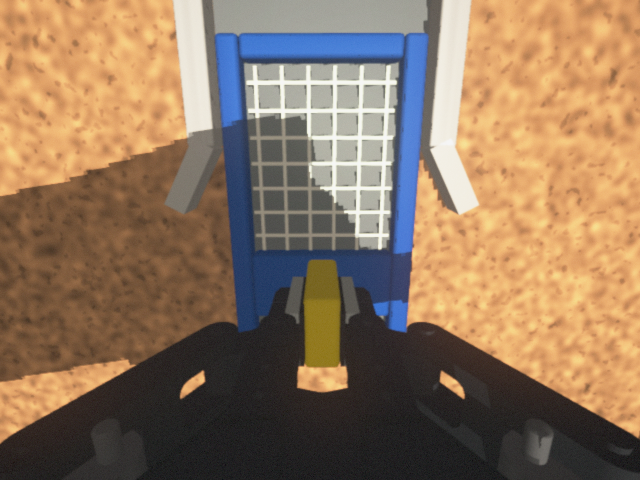

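The filter is between the rails and centred: its leading corners are at (218,38) and (425,38), with small even gaps on both sides.

{"method": "jog_arm", "body": {"targets": [[0.015, 0.099, 0, 0, 0, 0, 1], [0.015, 0.099, 0, 0, 0, 0, 1], [0.015, 0.099, 0, 0, 0, 0, 1], [0.014, 0.09, 0, 0, 0, 0, 1], [0, 0, 0, 0, 0, 0, 1]]}}

```text
time_s: 8.68
position: [544.2, 9.0, 26.0]
ee_rot: [[0.146, 0.989, 0.001], [0.989, -0.146, 0.001], [0.001, 0.001, -1.0]]
ft_force: [0.4, 3.2, 6.0]
opening: 13.4
grip_force: 39.8
```

{"method": "jog_arm", "body": {"targets": [[0.003, 0.02, 0, 0, 0, 0, 1], [0.003, 0.015, 0, 0, 0, 0, 1], [0, 0, 0, 0, 0, 0, 1]]}}

```text
time_s: 9.05
position: [545.0, 13.0, 26.0]
ee_rot: [[0.149, 0.989, 0.0], [0.989, -0.149, -0.001], [-0.001, 0.0, -1.0]]
ft_force: [0.2, -0.4, 6.2]
opening: 13.5
grip_force: 40.1
```

{"method": "jog_arm", "body": {"targets": [[0.002, 0.015, 0, 0, 0, 0, 1], [0.002, 0.015, 0, 0, 0, 0, 1], [0, 0, 0, 0, 0, 0, 1]]}}

```text
time_s: 9.43
position: [545.8, 18.9, 26.0]
ee_rot: [[0.15, 0.989, 0.0], [0.989, -0.15, -0.001], [-0.001, 0.0, -1.0]]
ft_force: [-0.4, -1.5, 6.2]
opening: 13.4
grip_force: 40.1
```

{"method": "jog_arm", "body": {"targets": [[0, 0.01, 0, 0, 0, 0, 1], [0, 0, 0, 0, 0, 0, 1]]}}

```text
time_s: 9.68
position: [545.8, 20.7, 26.0]
ee_rot: [[0.15, 0.989, 0.0], [0.989, -0.15, -0.001], [-0.001, 0.0, -1.0]]
ft_force: [0.1, -2.4, 6.6]
opening: 13.4
grip_force: 40.1
```

{"method": "jog_arm", "body": {"targets": [[0, 0.01, 0, 0, 0, 0, 1], [0, 0, 0, 0, 0, 0, 1]]}}

```text
time_s: 9.93
position: [545.8, 22.3, 26.0]
ee_rot: [[0.15, 0.989, 0.0], [0.989, -0.15, -0.001], [-0.001, 0.0, -1.0]]
ft_force: [0.1, -4.9, 6.4]
opening: 13.6
grip_force: 40.1
```

{"method": "jog_arm", "body": {"targets": [[0, 0.008, 0, 0, 0, 0, 1], [0, 0, 0, 0, 0, 0, 1]]}}

```text
time_s: 10.18
position: [545.8, 22.3, 26.0]
ee_rot: [[0.151, 0.989, 0.0], [0.988, -0.151, -0.003], [-0.003, 0.0, -1.0]]
ft_force: [0.8, -13.6, 8.4]
opening: 13.5
grip_force: 40.2
```

The filter met the stop at the predicted place. I'll relax the push, let go, and rise.

{"method": "jog_arm", "body": {"targets": [[0, -0.008, 0, 0, 0, 0, 1], [0, 0, 0, 0, 0, 0, 1], [0, 0, 0, 0, 0, 0, 0], [0, 0, 0, 0, 0, 0, 0], [0, 0, 0, 0, 0, 0, 0], [0, 0, 0, 0, 0, 0, 0], [0, 0, 0.15, 0, 0, 0, 0], [0, 0, 0.3, 0, 0, 0, 0], [0, 0, 0.3, 0, 0, 0, 0], [0, 0, 0.3, 0, 0, 0, 0]]}}

```text
time_s: 11.42
position: [545.2, 24.0, 237.8]
ee_rot: [[0.148, 0.989, 0.0], [0.989, -0.148, 0.0], [0.0, -0.0, -1.0]]
ft_force: [-0.0, 0.1, -0.4]
opening: 85.2
grip_force: 0.0
```

{"method": "jog_arm", "body": {"targets": [[0, 0, 0, 0, 0, 0, 1], [0, 0, 0, 0, 0, 0, 1], [0, 0, 0, 0, 0, 0, 1], [0, 0, 0, 0, 0, 0, 1]]}}

```text
time_s: 11.92
position: [545.2, 24.0, 234.7]
ee_rot: [[0.148, 0.989, -0.002], [0.989, -0.148, 0.0], [-0.0, -0.002, -1.0]]
ft_force: [0.3, -0.2, 0.9]
opening: 12.5
grip_force: 0.0
```

Run:
```python
from h import *
import pickle
np.set_printoptions(precision=1,suppress=True)
m=camera_model("wrist");im=snap("wrist","w4.png");pickle.dump(m,open("w4.pkl","wb"))
hsv=cv2.cvtColor(im,cv2.COLOR_RGB2HSV)
def box(lo,hi,z):
    k=max(comps(im,lo,hi,None,30),key=lambda c:c[0][4]);p=cv2.findNonZero(k[2].astype(np.uint8))[:,0]
    r=cv2.minAreaRect(np.array([ray(None,t,z,m)[:2] for t in p],np.float32));print(k[0],r);print(cv2.boxPoints(r))
box((100,80,25),(130,255,255),14);box((0,200,60),(5,255,255),124);box((45,100,40),(80,255,255),110);box((20,130,60),(33,255,255),58)
print(read_state()["time_s"],read_state()["position"])
```

```text
[ 282  155   84   84 3256] ((547.966796875, 34.845802307128906), (92.04138946533203, 88.95818328857422), 81.43354034423828)
[[497.1  -4. ]
 [585.1 -17.3]
 [598.8  73.7]
 [510.8  87. ]]Traceback (most recent call last):
  File "<stdin>", line 9, in <module>
  File "<stdin>", line 7, in box
ValueError: max() iterable argument is empty
```

View pics/w4.png

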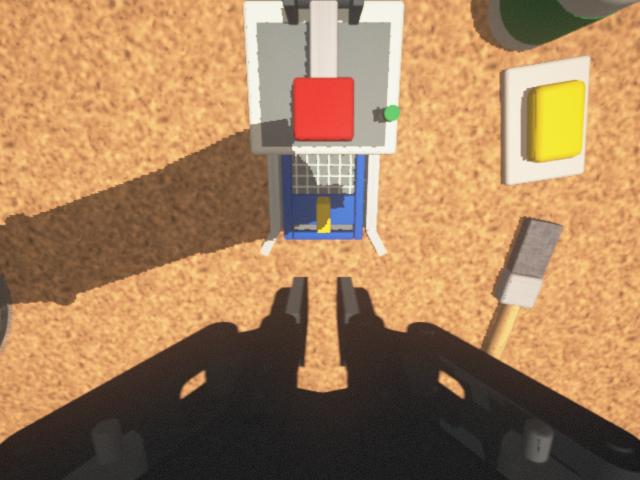

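The filter is home: its rear edge at row 240 works out to cleaner x of about -96 mm, so its origin is near -21 mm. The red pad spans (294,78) to (353,139).

Run:
```python
from h import *
import pickle
np.set_printoptions(precision=1,suppress=True)
m=pickle.load(open("w4.pkl","rb"))
c=[ray(None,p,124,m) for p in((294,80),(353,78),(354,139),(295,140))];print(np.array(c),np.mean(c,0));print("tip",ray(None,(391.5,113),110,m))
print(read_state()["position"],read_state()["opening"])
```

```text
[[542.3 137.8 124. ]
 [583.3 133.  124. ]
 [578.9  92.3 124. ]
 [536.1  98.  124. ]] [560.1 115.3 124. ]
tip [610.6 106.7 110. ]
[545.3  24.  234.9] 4.538062276822785
```

{"method": "jog_arm", "body": {"targets": [[0.026, 0.15, 0, 0, 0, 0, 1], [0.025, 0.15, 0, 0, 0, 0, 1], [0.025, 0.16, 0, 0, 0, 0, 1], [0, 0, -0.15, 0, 0, 0, 1], [0, 0, -0.15, 0, 0, 0, 1], [0, 0, -0.15, 0, 0, 0, 1], [0, 0, -0.03, 0, 0, 0, 1], [0, 0, 0, 0, 0, 0, 1], [0, 0, 0, 0, 0, 0, 1]]}}

```text
time_s: 13.1
position: [561.5, 116.2, 140.9]
ee_rot: [[0.149, 0.989, 0.001], [0.989, -0.149, 0.0], [0.001, 0.001, -1.0]]
ft_force: [-0.1, 0.4, 1.2]
opening: 0.4
grip_force: 0.0
```

Run:
```python
from h import *
s=read_state();print(s["time_s"],s["position"],s["ft_force"],s["opening"])
```

```text
13.1 [561.4521029  116.21043685 140.89362194] [-0.08376675  0.35311172  1.18053527] 0.35862577796021317
```

{"method": "jog_arm", "body": {"targets": [[0, 0, -0.03, 0, 0, 0, 1], [0, 0, -0.03, 0, 0, 0, 1], [0, 0, 0, 0, 0, 0, 1], [0, 0, 0, 0, 0, 0, 1]]}}

```text
time_s: 13.6
position: [560.8, 116.0, 127.7]
ee_rot: [[0.149, 0.989, -0.0], [0.989, -0.149, 0.0], [0.0, -0.0, -1.0]]
ft_force: [-0.8, 1.0, 0.2]
opening: -0.0
grip_force: 0.0
```

{"method": "jog_arm", "body": {"targets": [[0, 0, -0.02, 0, 0, 0, 1], [0, 0, 0, 0, 0, 0, 1], [0, 0, 0, 0, 0, 0, 1]]}}

```text
time_s: 13.98
position: [561.0, 116.0, 123.9]
ee_rot: [[0.149, 0.989, 0.0], [0.989, -0.149, 0.0], [0.0, 0.0, -1.0]]
ft_force: [1.9, -0.9, 2.1]
opening: 0.0
grip_force: 1.3
```

{"method": "jog_arm", "body": {"targets": [[0, 0, -0.02, 0, 0, 0, 1], [0, 0, -0.02, 0, 0, 0, 1], [0, 0, 0, 0, 0, 0, 1], [0, 0, 0, 0, 0, 0, 1]]}}

```text
time_s: 14.48
position: [560.8, 115.9, 115.7]
ee_rot: [[0.149, 0.989, -0.0], [0.989, -0.149, -0.0], [-0.0, -0.0, -1.0]]
ft_force: [0.4, -2.4, 5.0]
opening: 0.1
grip_force: 2.0
```

{"method": "jog_arm", "body": {"targets": [[0, 0, -0.015, 0, 0, 0, 1], [0, 0, 0, 0, 0, 0, 1], [0, 0, 0, 0, 0, 0, 1]]}}

```text
time_s: 14.85
position: [560.8, 115.9, 112.8]
ee_rot: [[0.149, 0.989, -0.0], [0.989, -0.149, -0.0], [-0.0, -0.0, -1.0]]
ft_force: [0.0, -3.6, 4.8]
opening: -0.0
grip_force: 2.3
```

{"method": "jog_arm", "body": {"targets": [[0, 0, -0.008, 0, 0, 0, 1], [0, 0, 0, 0, 0, 0, 1], [0, 0, 0, 0, 0, 0, 1], [0, 0, 0, 0, 0, 0, 1], [0, 0, 0, 0, 0, 0, 1], [0, 0, 0, 0, 0, 0, 1]]}}

```text
time_s: 15.6
position: [560.8, 115.9, 111.3]
ee_rot: [[0.149, 0.989, -0.0], [0.989, -0.149, -0.0], [-0.0, -0.0, -1.0]]
ft_force: [-1.5, -3.7, 4.7]
opening: -0.3
grip_force: 2.5
```

Run:
```python
from h import *
import pickle
a=snap("side","s5.png");b=snap("scene","c5.png")
o=[cv2.resize(a[215:315,280:390],(390,355),interpolation=cv2.INTER_CUBIC),cv2.resize(b[180:280,290:400],(390,355),interpolation=cv2.INTER_CUBIC)]
cv2.imwrite("pics/v5.png",np.hstack(o)[:,:,::-1])
u=np.array([.1513,.9885,0]);v=np.array([-.9885,.1513,0]);O=np.array([555.2,83.5,0])
for h in (14,0,-14):  # bottom edges of pad front/corners projected at free/half/bottom
  for n in("side","scene"): print(h,n,[proj(n,O+x*u+y*v+np.array([0,0,111+h+(x-34)*-np.sin(h/80)])).round(1).tolist() for x,y in((12,-22),(12,22),(56,22),(56,-22))])
print("tip",proj("side",O+32*u-52*v+[0,0,111]),proj("scene",O+32*u-52*v+[0,0,111]))
s=read_state();print(s["time_s"],s["position"],s["ft_force"])
for n,im in(("side",a),("scene",b)):
  for c in comps(im,(0,200,60),(5,255,255),(280,180,400,315),5): print(n,c[0],c[1])
```

```text
14 side [[343.3, 240.5], [358.8, 245.9], [350.7, 258.7], [335.0, 253.1]]
14 scene [[338.9, 220.8], [334.4, 213.4], [349.1, 213.5], [353.9, 220.8]]
0 side [[343.3, 245.8], [358.7, 251.2], [350.7, 261.8], [335.1, 256.1]]
0 scene [[338.9, 226.3], [334.5, 218.9], [349.1, 216.6], [353.8, 223.9]]
-14 side [[343.3, 251.0], [358.6, 256.4], [350.7, 264.7], [335.1, 259.1]]
-14 scene [[338.9, 231.7], [334.5, 224.2], [349.1, 219.7], [353.8, 227.0]]
tip [329.18025158 246.74673136] [348.96358539 230.44225997]
15.7 [560.81486144 115.95654631 111.28064373] [ 0.00704862 -3.59183807  5.20678604]
side [338 252  19  11  70] [349.27142857 256.45714286]
scene [335 220  17   9  79] [342.50632911 224.40506329]
```

View pics/v5.png

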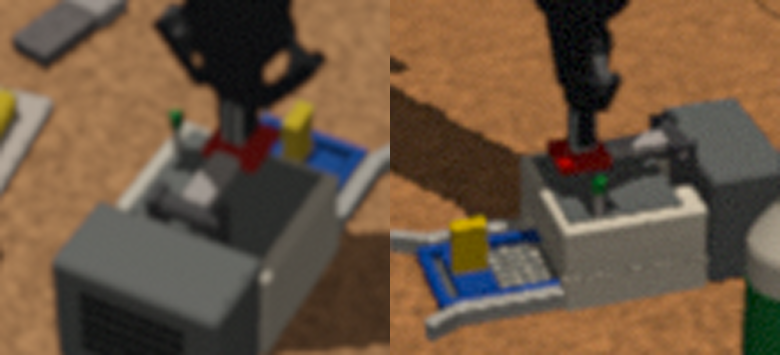

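The close-up shows the fingers on the red pad, the lever about level, and the pad's top at the height of the green tip. The filter is untouched and home. Height (111.3 mm) and force (about 5 N) both match half-way.

```bash
python3 -c "
from workcell import *
print(job_done())"
```

```text
the job is handed in; nothing more can be done
None
```

I handed the job in: the filter is fully home and released, and the closed fingers are holding the run lever about half-way down (fingertips at 111.3 mm, about 5 N). The hand-in gave no verdict.

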